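# Hang a shelf bracket on the slotted upright and stand the insulator on it

## Robot

A 6-joint arm with a two-finger parallel gripper is mounted at the origin on the work surface. World frame = base frame: x ahead of the robot, y to its left, z up, the work surface at z = 0. Lengths are in mm, angles in rad, forces in N, time in s.
With the tool pointing down it reaches from about 325 to 850 mm from the base axis. Payload 4.4 kg.
Tool frame: the origin (TCP) lies midway between the tips of the shut fingers; the grasp point (between the pads) lies 19 mm behind it (arm.grip_depth is the distance from the TCP to the grasp point, in mm); x points along the fingers, z is the direction in which the jaws open and shut, and the axes are right-handed (so a half turn about x gives the same grasp; the last joint's range is limited). The gripper opens to 94 mm and grips with 3 to 60 N. Pads are 16 mm wide; open, the fingers measure 119 mm over their backs; the gripper's body (75 mm by 177 mm) begins 78 mm behind the grasp point.
Start: joints at [1.129, 0.207, 1.542, -0, 1.393, -0.15], TCP at [164.873, 550.858, 205.447] pointing down, gripper open.
Joint ranges: [-2.73, 2.73], [-0.86, 2.22], [0.23, 2.46], [-1.11, 4.25], [0.08, 2.63], [-2.82, 2.82]. Speed limits (rad/s): [2.79, 2.79, 3.14, 3.14, 3.14, 3.14].

## Interface

Orientations are given as a unit quaternion [x, y, z, w].
In Python, from plant import arm gives the robot as it stands.
- The arm moves only by the tool step_arm, never from a script. Its argument "rows" is a list of rows, each a list of 7 numbers: the turn, a rotation vector about the tool's x, y, z in degrees, then the shift along the tool's x, y, z in cm, then the finger opening in cm, from 0 to 9.4. In form: [[rx, ry, rz, x, y, z, fingers], ...]. A call has 1 to 12 rows; each row shifts and turns the commanded pose from where the row before left it, along the tool's axes as they then stand; what a row does not reach is not made up. A row lasts 1/8 s, in which the tool goes at most 62.5 mm and 10.7 degrees, less where a joint would pass 70% of its speed; a pose out of reach is approached as far as the arm can. A call is refused whole if a number of a shift passes 6.25 or a number of a turn 10.7, either way. A call with a gripper value outside its range is refused whole. The fingers move at their own pace and stop on an object; the grip force is fixed at half the most. Time passes only in rows, so rows that do not move let the fingers close. It gives the time, the measured TCP pose, the force and the opening at its end, in the units of the state.
- arm.get_obs(): the state, without advancing time (a new reading comes with each control period).
- arm.read_camera(name): name is "scene" or "top" or "wrist"; returns a dict with "frame" (384x512x3 uint8, red, green, blue), "range_z" (384x512 float32, mm along the optical axis (not along the pixel's ray), 0 where there is no reading), "mtx" (3x3 intrinsics, pixels), "rvec" (rotation vector, rad) and "tvec" (3), from world to camera coordinates, as OpenCV has them. Camera axes: x right, y down, z forward; pixel columns grow to the right and rows downward; lengths in mm; the calibration is good to about 2 mm. A picture is of the moment at which its call begins.
- arm.hand_in(): hands the job in, once; it reports no verdict.
The state is a dict: "t": time; "q": joint angles; "joint_velocities": joint speeds; "joint_torque": joint torques, N m; "ee_pos": TCP position; "tcp_rot": TCP orientation; "wrist_force": force on the tool from outside, world axes, zero at the start; "ft_torque": the same for the moment, N m; "finger_gap": finger opening in mm.
Only numpy, scipy, OpenCV 4.12 (cv2) and the standard library are available. Lean on these libraries where they do the work, as an engineer would, in place of code of your own. Each camera call takes 0.05 s, during which the arm holds its last target. There are 200 camera calls.

## Task

Hang the steel shelf bracket on the upright with the wide slots: press its two hook tabs into the top two slots and push it down until it is fully home and carries itself. Then stand the tall insulator upright in the middle of the bracket's front plate and leave it there standing still by itself. Leave everything else on the bench where it is.

Things in the scene. Friction and masses are not known exactly. Their poses are not given: they have to be found in the camera images.
- post: fixed slotted steel upright, left or right of two look-alikes: channel 64 mm wide, 310 high, front plate 5 thick. Origin on the bench, middle of the front face; x into the plate (away from the robot), y left, z up. Three through slots on its centre line, 12 mm wide, 26 high, lower edges at heights 117, 177, 237; free behind. Foot plate 84 mm wide, 10 high, reaches 110 mm behind the face, none in front
- slot_top (a point): middle of the lower edge of the top slot, on the upright's front face, 237 mm above the bench; axes as the upright's. The next slot is 60 mm lower
- lamp_edge (a point): middle of the lower front edge of the work-lamp head fixed on top of the slotted upright: 76 mm wide, sticking out 55 mm in front of the front face above the slots, underside at height 310 mm, top at 336. Under it a gripper must come in slanting from the robot's side, about 35 degrees from vertical
- holed_post: the other upright, fixed: same size, foot, lamp head, origin and axes, but with seven small holes 5 mm wide, which the tabs do not fit
- bracket_grip (a point): loose steel shelf bracket, about 0.28 kg, standing on its shelf, back plate upright on the side away from the robot (yaw within 0.4 rad). Point midway between its side walls, 26 mm above the underside, 30 mm in front of the rear face; x to the rear, y left, z up. Walls: outer faces 44 mm apart (grip across y), 4 to 54 mm in front of the rear face, up to 42 mm high. Back plate 44 wide, 115 high
- tab_top (a point): on the bracket's rear face, lower edge of the upper tab's neck, 102 mm above the underside, 30 mm behind and 76 above bracket_grip; bracket axes. Two tabs 6 mm wide, 60 mm apart: neck 8 mm high, 7 long, then a hook 6 thick reaching 12 mm below the neck. Enter the slots about 15 mm above the final height till the back plate meets the upright, then lower 15 mm; home, it meets slot_top
- pad (a point): centre of the top face of the bracket's bare front plate (52 mm deep, 56 mm wide, 5 mm thick), 81 mm in front of the rear face, 5 mm above the underside; bracket axes
- insulator_mid (a point): loose tall post insulator standing on the bench, 88 mm high, about 0.2 kg, top-heavy. Point on its axis half-way up (44 mm), z up. Round foot 26 mm diameter, ribbed grey stem 29 mm over the ribs, steel head 38 mm diameter from 62 to 88 mm above the foot: grip it by the head
- squat_mid (a point): bystander: squat insulator 44 mm high, 38 mm diameter; its centre
- can_mid (a point): bystander: metal can standing, 130 mm high, 54 mm diameter; its centre
- contactor_mid (a point): bystander: black contactor block 60 x 50 x 67 mm high; its centre
- relay_mid (a point): bystander: round black relay, 56 mm diameter, 34 mm high; its centre
- screwdriver_grip (a point): bystander: screwdriver lying, 150 mm long; middle of its handle
- wrench_grip (a point): bystander: wrench lying, 170 mm long; middle of its handle
- busbar_mid (a point): bystander: stepped copper and aluminium bar lying, 104 x 22 x 18 mm high; its middle
Not all that is in view belongs to the job. Leave any blue or pink look-alike of the part that bears insulator_mid alone.

How it is judged:
By the outcome, as a careful person would: the job done as asked, in the order asked, and still so for the second after the job is handed in, with the robot touching nothing.
It also fails if it takes over 67 s, if anything falls off the work surface, if the arm or the gripper's body presses on something with over 40 N, if the wrist force passes 120 N, or if a joint passes its speed limit or range.

## Working session

There is one attempt and no reset: what is moved stays moved. The work goes in short steps, Python scripts to look and compute and a tool call to move; the robot and the scene stay as the last step left them, time stands still between calls to the robot, and variables do not carry over. Pictures are saved under pics/ and viewed, about 8 in all and at most 12, crops included, and the job is handed in when it is done.

Besides the shell and the picture viewer there is one more tool, called after "Call:" as name([rows], argument=value, ...), one row to a line, values as JSON. step_arm: Moves the arm, as the interface text tells. Its arguments: {"type":"object","properties":{"rows":{"type":"array","items":{"type":"array","items":{"type":"number"}}}},"required":["rows"]}

```bash
mkdir -p pics; ls; python3 - <<'E'
from plant import arm
import cv2,pickle,numpy as np
o=arm.get_obs()
for k,v in o.items(): print(k,np.round(v,3))
print(arm.grip_depth)
d={}
for n in("scene","top"):
    c=arm.read_camera(n);d[n]=c
    cv2.imwrite(f"pics/{n}0.png",cv2.resize(c["frame"][:,:,::-1],(800,600),interpolation=cv2.INTER_CUBIC))
    R=cv2.Rodrigues(np.array(c["rvec"]))[0];print(n,(-R.T@np.array(c["tvec"]).ravel()).round(),c["mtx"][0],c["mtx"][1])
pickle.dump(d,open("v0.pkl","wb"))
E
```

```text
pics
t 0.0
q [ 1.129  0.207  1.543 -0.     1.394 -0.151]
joint_velocities [ 0.001 -0.    -0.001  0.001 -0.     0.   ]
joint_torque [ 1.0000e-03 -3.7088e+01 -2.8142e+01  7.0000e-02  3.6000e-02 -0.0000e+00]
ee_pos [164.535 550.1   204.283]
tcp_rot [-0.423  0.568  0.422  0.566]
wrist_force [-0.132 -0.139 -0.55 ]
ft_torque [-0.019  0.043  0.   ]
finger_gap 94.09
18.8
scene [890. 678. 719.] [349.40363885   0.         258.4340605 ] [  0.         349.40363885 190.9724026 ]
top [ 259.   28. 1386.] [481.47019107   0.         255.59053346] [  0.         481.47019107 188.21703158]
```

View pics/scene0.png

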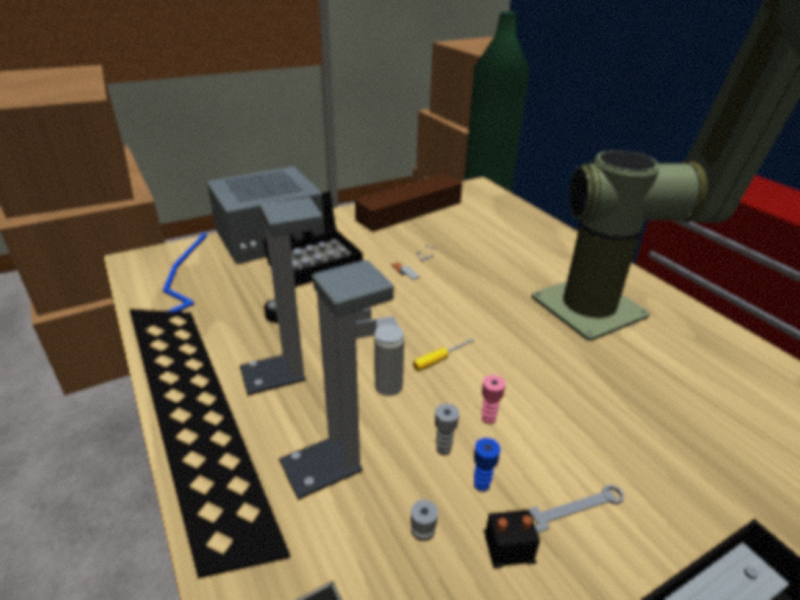

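View pics/top0.png

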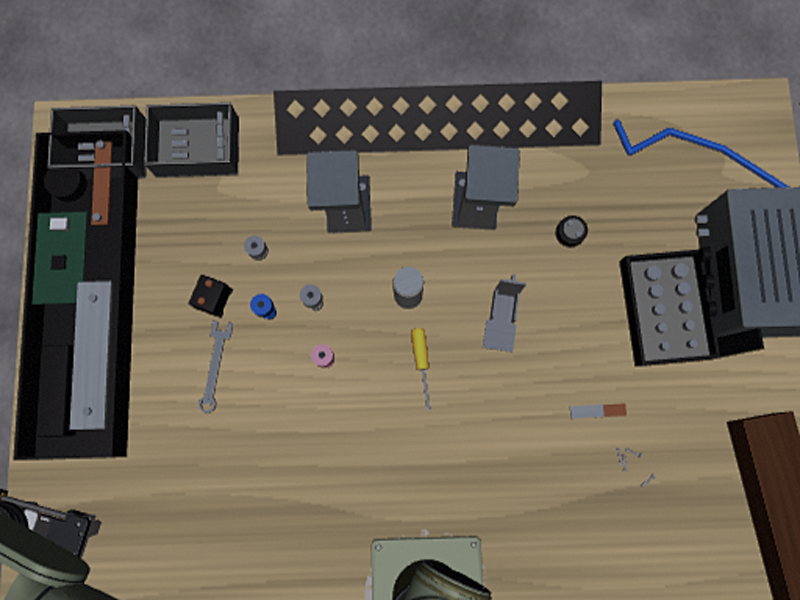

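The scene view shows tall grey insulator at (446,430), with the blue and pink ones beside it. The top view shows the bracket at (503,315), uprights at (335,190) and (490,190), and the tall insulator at (311,296). Next I'll measure these and zoom in on the uprights.

```bash
cat > h.py <<'E'
import numpy as np,cv2,pickle
def cloud(c):
    z=np.asarray(c["range_z"],float);v,u=np.mgrid[:z.shape[0],:z.shape[1]]
    K=c["mtx"];P=np.stack([(u-K[0,2])/K[0,0]*z,(v-K[1,2])/K[1,1]*z,z],-1)
    R=cv2.Rodrigues(np.array(c["rvec"],float))[0]
    W=(P-np.array(c["tvec"],float).ravel())@R
    W[z<=0]=np.nan
    return W
def proj(c,p): return cv2.projectPoints(np.array(p,float).reshape(-1,1,3),np.array(c["rvec"],float),np.array(c["tvec"],float),c["mtx"],None)[0].reshape(-1,2)
E
python3 - <<'E'
from h import *
d=pickle.load(open("v0.pkl","rb"))
c=d["top"];W=cloud(c);s=512/800
print("table z",np.nanmedian(W[270:300,100:200,2]))
def box(name,u0,u1,v0,v1,zmin=8):
    w=W[int(v0*s):int(v1*s),int(u0*s):int(u1*s)].reshape(-1,3);w=w[w[:,2]>zmin]
    if len(w)==0:print(name,"none");return w
    print(name,len(w),"min",np.percentile(w,2,0).round(),"max",np.percentile(w,98,0).round(),"med",np.median(w,0).round(1));return w
box("tall",297,327,282,312,50);box("tall",297,327,282,312);box("squat",240,270,232,262)
box("bracket",478,530,272,356,3);w=box("lampL",300,365,145,215,300);w2=box("lampR",455,525,140,210,300)
for n in(w,w2):
    print(cv2.minAreaRect(n[:,:2].astype(np.float32)))
w=box("brk",478,530,272,356,3);print(cv2.minAreaRect(w[:,:2].astype(np.float32)))
box("can",385,430,260,310,100);box("blue",245,280,290,325,50);box("pink",305,340,340,370,50)
box("contactor",185,235,270,320,40);box("screw",408,435,325,410,4);box("relay",552,592,210,250,10)
f=c["frame"][:,:,::-1]
a=cv2.resize(f[90:235,190:345],(620,580),interpolation=cv2.INTER_CUBIC)
cv2.imwrite("pics/topcrop.png",a)
E
```

```text
table z -0.2799199579407985
tall 168 min [502. 172.  71.] max [537. 207.  93.] med [518.4 188.5  87.7]
tall 188 min [502. 173.  18.] max [537. 207.  93.] med [516.3 188.3  87.2]
squat 168 min [607. 280.  19.] max [642. 317.  49.] med [622.  297.   41.9]
bracket 833 min [ 424. -200.    3.] max [ 563. -116.  115.] med [ 492.2 -156.9    7. ]
lampL 1236 min [603.  88. 318.] max [684. 161. 340.] med [641.1 125.  335.3]
lampR 1248 min [ 601. -146.  319.] max [685. -72. 340.] med [ 640.3 -108.8  335.7]
((644.2679443359375, 125.84325408935547), (85.72852325439453, 76.15147399902344), 0.09806990623474121)
((643.9034423828125, -110.1427001953125), (76.15940856933594, 86.91123962402344), 84.0246810913086)
brk 833 min [ 424. -200.    3.] max [ 563. -116.  115.] med [ 492.2 -156.9    7. ]
((492.2108154296875, -158.23904418945312), (96.88448333740234, 154.9082794189453), 86.95835876464844)
can 323 min [505.  -7. 105.] max [552.  41. 135.] med [527.3  17.7 129. ]
blue 178 min [487. 259.  67.] max [523. 295.  94.] med [504.1 276.   87. ]
pink 170 min [395. 153.  65.] max [429. 188.  94.] med [412.3 169.9  88. ]
contactor 394 min [502. 352.  42.] max [565. 409.  68.] med [533.8 379.1  54.6]
screw 341 min [324. -21.   4.] max [464.  19.  30.] med [415.2  -2.9  19.9]
relay 313 min [ 614. -318.   13.] max [ 666. -267.   39.] med [ 638.  -290.6   31.2]
```

View pics/topcrop.png

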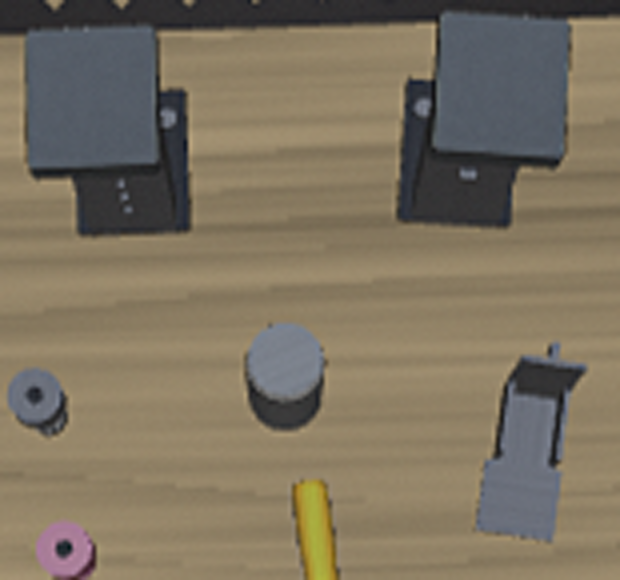

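The right upright has the wide slot at crop (467,174), while the left one shows small holes. The bracket is at about (490,-158), with its back plate at the upper right of the crop. Next I'll get the wrist camera's mounting and a planning helper.

```bash
cat >> h.py <<'E'
from scipy.spatial.transform import Rotation as Ro
def toolR(tilt,yaw,flip=1):
    """tool x = down tilted 'tilt' deg towards heading yaw(deg); jaw z along heading's left (flip=1) or right"""
    t,a=np.radians([tilt,yaw]);h=np.array([np.cos(a),np.sin(a),0]);l=np.array([-h[1],h[0],0])*flip
    x=np.sin(t)*h-np.cos(t)*np.array([0,0,1.]);return np.column_stack([x,np.cross(l,x),l])
def plan(o,R1,p1,n=None):
    """rows for straight line + constant turn from o to pose; per-row shifts in local axes"""
    R0=Ro.from_quat(o["tcp_rot"]).as_matrix();p0=np.array(o["ee_pos"])
    rv=Ro.from_matrix(R0.T@R1).as_rotvec(degrees=True);d=np.array(p1)-p0
    n=n or int(np.ceil(max(np.abs(rv).max()/10.,np.linalg.norm(d)/55,1)))
    print("n",n,"dist",np.linalg.norm(d).round(1),"turn",rv.round(1))
    for i in range(n):
        R=R0@Ro.from_rotvec(rv*i/n,degrees=True).as_matrix()
        print([*(rv/n).round(1).tolist(),*(R.T@d/n/10).round(2).tolist()])
E
python3 - <<'E'
from plant import arm
from h import *
c=arm.read_camera("wrist");o=arm.get_obs()
Rc=cv2.Rodrigues(np.array(c["rvec"],float))[0];pc=-Rc.T@np.array(c["tvec"],float).ravel()
Rt=Ro.from_quat(o["tcp_rot"]).as_matrix()
print("tool axes\n",Rt.round(3));print("cam in tool",(Rt.T@(pc-o["ee_pos"])).round(1));print("cam axes in tool (cols)\n",(Rt.T@Rc.T).round(3),c["mtx"])
for f in(1,-1):
  print("flip",f);plan(o,toolR(40,-5,f),[400,-130,260])
E
```

```text
tool axes
 [[-0.001 -0.958  0.287]
 [-0.002  0.287  0.958]
 [-1.     0.    -0.002]]
cam in tool [-1.791e+02  7.050e+01 -1.000e-01]
cam axes in tool (cols)
 [[ 0.    -0.244  0.97 ]
 [ 0.001 -0.97  -0.244]
 [ 1.     0.001 -0.   ]] [[283.50141634   0.         251.47716593]
 [  0.         283.50141634 192.88103348]
 [  0.           0.           1.        ]]
flip 1
n 14 dist 722.0 turn [-11.2  -4.2 -39.9]
[-0.8, -0.3, -2.8, -0.39, -3.0, -4.17]
[-0.8, -0.3, -2.8, -0.26, -2.96, -4.21]
[-0.8, -0.3, -2.8, -0.14, -2.91, -4.25]
[-0.8, -0.3, -2.8, -0.02, -2.86, -4.29]
[-0.8, -0.3, -2.8, 0.1, -2.8, -4.33]
[-0.8, -0.3, -2.8, 0.22, -2.73, -4.37]
[-0.8, -0.3, -2.8, 0.33, -2.65, -4.41]
[-0.8, -0.3, -2.8, 0.43, -2.57, -4.45]
[-0.8, -0.3, -2.8, 0.54, -2.49, -4.49]
[-0.8, -0.3, -2.8, 0.63, -2.39, -4.52]
[-0.8, -0.3, -2.8, 0.73, -2.3, -4.56]
[-0.8, -0.3, -2.8, 0.81, -2.2, -4.59]
[-0.8, -0.3, -2.8, 0.9, -2.09, -4.63]
[-0.8, -0.3, -2.8, 0.97, -1.98, -4.66]
flip -1
n 16 dist 722.0 turn [158.8 -57.8   6. ]
[9.9, -3.6, 0.4, -0.34, -2.63, -3.65]
[9.9, -3.6, 0.4, -0.57, -3.21, -3.12]
[9.9, -3.6, 0.4, -0.77, -3.69, -2.47]
[9.9, -3.6, 0.4, -0.93, -4.05, -1.75]
[9.9, -3.6, 0.4, -1.05, -4.28, -0.96]
[9.9, -3.6, 0.4, -1.11, -4.37, -0.14]
[9.9, -3.6, 0.4, -1.12, -4.32, 0.69]
[9.9, -3.6, 0.4, -1.08, -4.12, 1.49]
[9.9, -3.6, 0.4, -0.99, -3.79, 2.24]
[9.9, -3.6, 0.4, -0.85, -3.34, 2.92]
[9.9, -3.6, 0.4, -0.67, -2.77, 3.5]
[9.9, -3.6, 0.4, -0.45, -2.12, 3.96]
[9.9, -3.6, 0.4, -0.2, -1.41, 4.28]
[9.9, -3.6, 0.4, 0.07, -0.65, 4.47]
[9.9, -3.6, 0.4, 0.35, 0.13, 4.5]
[9.9, -3.6, 0.4, 0.64, 0.9, 4.38]
```

```bash
python3 - <<'E'
from plant import arm
from h import *
plan(arm.get_obs(),toolR(40,-5),[470,-120,300],16)
E
```

```text
n 16 dist 742.7 turn [-11.2  -4.2 -39.9]
[-0.7, -0.3, -2.5, -0.59, -3.03, -3.47]
[-0.7, -0.3, -2.5, -0.48, -3.01, -3.5]
[-0.7, -0.3, -2.5, -0.36, -2.99, -3.54]
[-0.7, -0.3, -2.5, -0.25, -2.96, -3.57]
[-0.7, -0.3, -2.5, -0.14, -2.92, -3.61]
[-0.7, -0.3, -2.5, -0.03, -2.88, -3.64]
[-0.7, -0.3, -2.5, 0.08, -2.83, -3.68]
[-0.7, -0.3, -2.5, 0.19, -2.78, -3.71]
[-0.7, -0.3, -2.5, 0.29, -2.73, -3.74]
[-0.7, -0.3, -2.5, 0.39, -2.67, -3.78]
[-0.7, -0.3, -2.5, 0.49, -2.6, -3.81]
[-0.7, -0.3, -2.5, 0.58, -2.53, -3.85]
[-0.7, -0.3, -2.5, 0.67, -2.46, -3.88]
[-0.7, -0.3, -2.5, 0.76, -2.38, -3.91]
[-0.7, -0.3, -2.5, 0.84, -2.3, -3.94]
[-0.7, -0.3, -2.5, 0.92, -2.21, -3.98]
```

Call:
step_arm([
  [-0.7, -0.3, -2.5, -0.6, -3.0, -3.5, 9.4],
  [-0.7, -0.3, -2.5, -0.5, -3.0, -3.5, 9.4],
  [-0.7, -0.3, -2.5, -0.4, -3.0, -3.5, 9.4],
  [-0.7, -0.3, -2.5, -0.2, -3.0, -3.6, 9.4],
  [-0.7, -0.3, -2.5, -0.1, -2.9, -3.6, 9.4],
  [-0.7, -0.3, -2.5, 0, -2.9, -3.6, 9.4],
  [-0.7, -0.3, -2.5, 0.1, -2.8, -3.7, 9.4],
  [-0.7, -0.3, -2.5, 0.2, -2.8, -3.7, 9.4],
  [-0.7, -0.3, -2.5, 0.3, -2.7, -3.7, 9.4],
  [-0.7, -0.3, -2.5, 0.4, -2.7, -3.8, 9.4],
  [-0.7, -0.3, -2.5, 0.5, -2.6, -3.8, 9.4],
  [-0.7, -0.3, -2.5, 0.6, -2.5, -3.8, 9.4],
])

```text
t: 1.65
ee_pos: [394.7, 47.8, 274.0]
tcp_rot: [-0.582, 0.388, 0.314, 0.642]
wrist_force: [0.1, -0.1, -0.4]
finger_gap: 93.9
```

Call:
step_arm([
  [-0.7, -0.3, -2.5, 0.7, -2.5, -3.9, 9.4],
  [-0.7, -0.3, -2.5, 0.8, -2.4, -3.9, 9.4],
  [-0.7, -0.3, -2.5, 0.8, -2.3, -3.9, 9.4],
  [-0.7, -0.3, -2.5, 0.9, -2.2, -4.0, 9.4],
  [0, 0, 0, 0, 0, 0, 9.4],
  [0, 0, 0, 0, 0, 0, 9.4],
])

```text
t: 2.4
ee_pos: [471.3, -118.1, 295.9]
tcp_rot: [-0.624, 0.322, 0.273, 0.657]
wrist_force: [-0.0, 1.5, 0.2]
finger_gap: 94.0
```

```bash
python3 - <<'E'
from plant import arm
from h import *
c=arm.read_camera("wrist");o=arm.get_obs();pickle.dump((c,o),open("w1.pkl","wb"))
print(o["t"],o["ee_pos"],np.round(o["q"],2))
cv2.imwrite("pics/w1.png",cv2.resize(c["frame"][:,:,::-1],(800,600),interpolation=cv2.INTER_CUBIC))
E
```

```text
2.45 [ 471.44733167 -117.43217449  296.07901924] [-0.71 -0.55  2.16  0.48  0.99 -2.35]
```

View pics/w1.png

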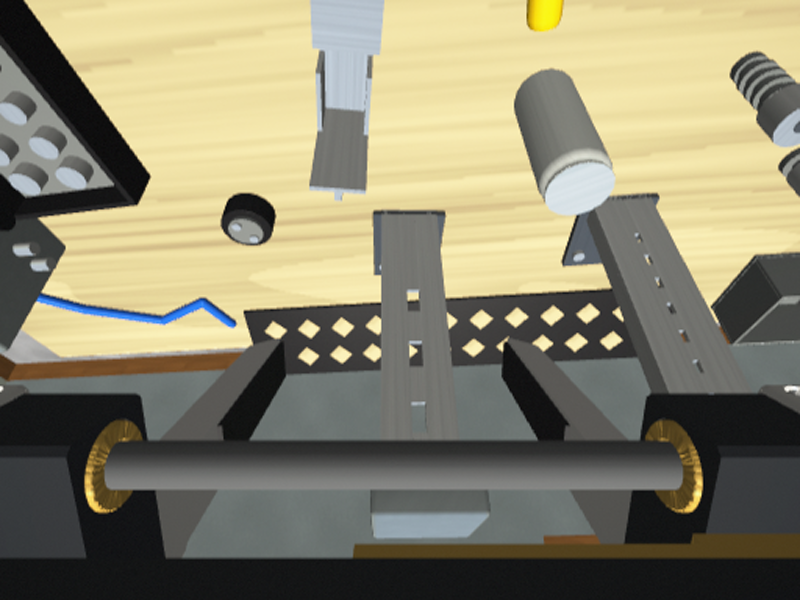

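The wrist view confirms the slotted upright, with slots at (413,296), (417,350) and (419,410). The bracket is at (342,120) and its tab at (338,197). Now I'll measure the post plane and slots, and the bracket pose, from depth.

```bash
python3 - <<'E'
from h import *
c,o=pickle.load(open("w1.pkl","rb"));W=cloud(c);s=.64
def reg(W,u0,u1,v0,v1): return W[int(v0*s):int(v1*s),int(u0*s):int(u1*s)].reshape(-1,3)
# post front face
w=reg(W,370,460,205,435);w=w[(w[:,2]>15)&(w[:,2]<300)]
m=np.median(w[:,0]);w=w[abs(w[:,0]-m)<25]
for _ in range(4):
    A=np.c_[w[:,1:],np.ones(len(w))];k=np.linalg.lstsq(A,w[:,0],rcond=None)[0];r=w[:,0]-A@k;w=w[abs(r)<max(2*r.std(),1)]
print("post plane x=a*y+b*z+c",k.round(4),len(w),r.std());yaw=np.degrees(np.arctan(-k[0]));print("yaw",yaw)
for z0 in range(20,260,40):
    q=w[abs(w[:,2]-z0)<20]; print(z0,"y edges",q[:,1].min().round(1),q[:,1].max().round(1),"x med",np.median(q[:,0]).round(1))
# slots: bright/other pixels vs plane -> depth holes
R=cv2.Rodrigues(np.array(c["rvec"],float))[0];C=-R.T@np.array(c["tvec"],float).ravel()
def ray(u,v):
    d=R.T@np.array([(u-c["mtx"][0,2])/c["mtx"][0,0],(v-c["mtx"][1,2])/c["mtx"][1,1],1]);n=np.array([1,-k[0],-k[1]]);t=(k[2]-n@C)/(n@d);return C+t*d
dx=W[:,:,0]-(k[0]*W[:,:,1]+k[1]*W[:,:,2]+k[2])
mask=((dx>9)|np.isnan(dx)).astype(np.uint8)
for cu,cv_ in((413,296),(417,350),(419,410)):
    cu*=s;cv_*=s
    sub=mask[int(cv_)-16:int(cv_)+16,int(cu)-10:int(cu)+10]
    n,l,st,ce=cv2.connectedComponentsWithStats(sub,connectivity=4)
    i=l[16,10]; 
    print("slot comp",i,st[i] if i else None)
    u0=st[i][0]+int(cu)-10-.5;v0=st[i][1]+int(cv_)-16-.5;u1=u0+st[i][2];v1=v0+st[i][3]
    um=(u0+u1)/2;print(" lower mid",ray(um,v0).round(1),"upper mid",ray(um,v1).round(1),"sides",ray(u0,cv_)[1].round(1),ray(u1,cv_)[1].round(1))
# bracket
for nm,WW,b in(("wrist",W,(300,392,0,205)),("top",cloud(pickle.load(open("v0.pkl","rb"))["top"]),(478,530,272,356))):
    w=reg(WW,*b);w=w[(w[:,2]>2.5)&(w[:,1]<-100)&(w[:,0]<590)]
    print(nm,len(w))
    for lo,hi in((3,9),(9,35),(35,48),(48,118)):
        q=w[(w[:,2]>lo)&(w[:,2]<hi)]
        if len(q)>5: print((lo,hi),len(q),q.min(0).round(),q.max(0).round(),cv2.minAreaRect(q[:,:2].astype(np.float32)))
E
```

```text
post plane x=a*y+b*z+c [1.033000e-01 8.000000e-04 6.690392e+02] 4918 0.5596691513943632
yaw -5.898039861268052
20 y edges -143.1 -79.9 x med 657.7
60 y edges -143.0 -79.9 x med 657.6
100 y edges -142.9 -79.9 x med 657.6
140 y edges -142.8 -79.9 x med 657.6
180 y edges -142.7 -80.0 x med 657.7
220 y edges -142.6 -79.8 x med 657.7
slot comp 2 [ 7 14  8 12 86]
 lower mid [ 657.7 -110.8  120. ] upper mid [ 657.6 -111.7  142.9] sides -117.2 -104.8
slot comp 1 [  6  12   9  14 114]
 lower mid [ 657.7 -111.   179.7] upper mid [ 657.6 -111.9  202.3] sides -117.7 -104.9
slot comp 1 [  5  13  10  17 149]
 lower mid [ 657.7 -111.5  239.2] upper mid [ 657.6 -112.5  262. ] sides -118.3 -105.2
wrist 4620
(3, 9) 2454 [ 436. -181.    3.] [ 528. -120.    9.] ((480.6282958984375, -155.31808471679688), (56.001033782958984, 92.07463073730469), 79.08039093017578)
(9, 35) 416 [ 471. -181.    9.] [ 529. -133.   35.] ((500.6648864746094, -159.1092987060547), (43.977294921875, 51.88683319091797), 79.01451873779297)
(35, 48) 433 [ 471. -185.   35.] [ 530. -133.   48.] ((500.6620178222656, -159.0650177001953), (44.152320861816406, 51.75997543334961), 79.41000366210938)
(48, 118) 1261 [ 520. -186.   48.] [ 541. -142.  116.] ((532.4618530273438, -165.08935546875), (43.972686767578125, 18.222719192504883), 79.1131820678711)
top 915
(3, 9) 528 [ 416. -210.    3.] [ 570. -106.    9.] ((492.2108154296875, -158.23904418945312), (96.88448333740234, 154.9082794189453), 86.95835876464844)
(9, 35) 109 [ 424. -198.    9.] [ 558. -121.   35.] ((492.0709228515625, -157.11904907226562), (72.7037353515625, 136.29702758789062), 86.52627563476562)
(35, 48) 70 [ 471. -185.   36.] [ 532. -134.   47.] ((501.4540710449219, -158.71044921875), (44.80064392089844, 54.06365966796875), 78.54393005371094)
(48, 118) 124 [ 520. -185.   48.] [ 541. -142.  118.] ((531.9710083007812, -164.75958251953125), (43.77482223510742, 19.00238609313965), 77.76461029052734)
```

Post: yaw -5.9°, slot_top at about (657.6,-111.4,237). Bracket: yaw about -10.9°, rear face at (528.4,-164.4). Next is the pregrasp.

```bash
python3 - <<'E'
from plant import arm
from h import *
R=toolR(35,-10.9);G=np.array([498.9,-158.7,26]);o=arm.get_obs()
print("pre",(G-91*R[:,0]).round(1),"grasp",(G+18.8*R[:,0]).round(1))
plan(o,R,G-91*R[:,0])
E
```

```text
pre [ 447.6 -148.8  100.5] grasp [ 509.5 -160.7   10.6]
n 4 dist 199.5 turn [4.5 4.3 5.1]
[1.1, 1.1, 1.3, 3.39, 3.55, -0.89]
[1.1, 1.1, 1.3, 3.48, 3.46, -0.89]
[1.1, 1.1, 1.3, 3.58, 3.36, -0.89]
[1.1, 1.1, 1.3, 3.67, 3.26, -0.89]
```

Call:
step_arm([
  [1.1, 1.1, 1.3, 3.4, 3.5, -0.9, 9.4],
  [1.1, 1.1, 1.3, 3.5, 3.5, -0.9, 9.4],
  [1.1, 1.1, 1.3, 3.6, 3.4, -0.9, 9.4],
  [1.1, 1.1, 1.3, 3.7, 3.3, -0.9, 9.4],
  [0, 0, 0, 0, 0, 0, 9.4],
  [0, 0, 0, 0, 0, 0, 9.4],
])

```text
t: 3.2
ee_pos: [449.3, -150.2, 101.9]
tcp_rot: [-0.595, 0.384, 0.265, 0.654]
wrist_force: [0.7, -0.6, -0.1]
finger_gap: 93.9
```

```bash
python3 - <<'E'
from plant import arm
from h import *
R=toolR(35,-10.9);G=np.array([498.9,-158.7,26]);o=arm.get_obs()
print(np.round(o["q"],2),o["ee_pos"])
plan(o,R,G+18.8*R[:,0])
c=arm.read_camera("wrist");pickle.dump((c,o),open("w2.pkl","wb"))
cv2.imwrite("pics/w2.png",c["frame"][:,:,::-1])
W=cloud(c);w=W.reshape(-1,3);w=w[(w[:,0]>400)&(w[:,0]<560)&(w[:,1]<-110)&(w[:,1]>-210)]
for lo,hi in((3,9),(9,35),(35,46),(52,118)):
    q=w[(w[:,2]>lo)&(w[:,2]<hi)]
    if len(q)>5: print((lo,hi),len(q),q.min(0).round(),q.max(0).round(),cv2.minAreaRect(q[:,:2].astype(np.float32)))
E
```

```text
[-0.73 -0.24  2.37  0.59  0.55 -2.55] [ 449.25331941 -150.22003174  101.91531229]
n 2 dist 109.9 turn [ 0.2 -0.1  0.1]
[0.1, -0.1, 0.1, 5.49, 0.13, 0.06]
[0.1, -0.1, 0.1, 5.49, 0.12, 0.06]
(3, 9) 4338 [ 418. -181.    3.] [ 529. -118.    9.] ((474.4350280761719, -153.88294982910156), (56.00579071044922, 105.39527130126953), 79.29570770263672)
(9, 35) 985 [ 471. -181.    9.] [ 530. -133.   35.] ((500.89697265625, -158.68333435058594), (44.03288269042969, 53.205543518066406), 79.93353271484375)
(35, 46) 718 [ 470. -185.   35.] [ 530. -133.   46.] ((500.66473388671875, -158.967529296875), (44.3259391784668, 52.925819396972656), 78.39151000976562)
(52, 118) 2897 [ 416. -206.   52.] [ 531. -142.  118.] ((478.99139404296875, -185.21090698242188), (129.65582275390625, 36.60855484008789), 25.066686630249023)
```

Call:
step_arm([
  [0, 0, 0, 3.5, 0.1, 0, 9.4],
  [0, 0, 0, 3.5, 0.1, 0, 9.4],
  [0, 0, 0, 2.5, 0, 0, 9.4],
  [0, 0, 0, 1.5, 0, 0, 9.4],
  [0, 0, 0, 0, 0, 0, 9.4],
  [0, 0, 0, 0, 0, 0, 9.4],
])

```text
t: 4.0
ee_pos: [512.3, -160.3, 17.9]
tcp_rot: [-0.593, 0.39, 0.266, 0.652]
wrist_force: [-0.2, -0.3, 0.3]
finger_gap: 94.2
```

Call:
step_arm([
  [0, 0, 0, 0, 0, 0, 3.5],
  [0, 0, 0, 0, 0, 0, 3.5],
  [0, 0, 0, 0, 0, 0, 3.5],
  [0, 0, 0, 0, 0, 0, 3.5],
  [0, 0, 0, 0, 0, 0, 3.5],
  [0, 0, 0, 0, 0, 0, 3.5],
])

```text
t: 4.75
ee_pos: [511.1, -159.9, 15.8]
tcp_rot: [-0.591, 0.391, 0.267, 0.652]
wrist_force: [-1.1, 0.2, 1.1]
finger_gap: 44.0
```

```bash
python3 - <<'E'
from plant import arm
from h import *
o=arm.get_obs();print(o["t"],o["finger_gap"],np.round(o["q"],2),np.round(o["ee_pos"],1),Ro.from_quat(o["tcp_rot"]).as_matrix().round(3),o["wrist_force"])
E
```

```text
4.75 44.04491540134927 [-0.61  0.15  2.26  0.92  0.28 -2.82] [ 511.1 -159.9   15.8] [[ 0.551 -0.812  0.195]
 [-0.114  0.158  0.981]
 [-0.827 -0.562 -0.006]] [-1.13464279  0.18542081  1.12580722]
```

```bash
cat >> h.py <<'E'
# grasp: tool pose at grip, bracket tab_top & pad in tool frame
Rg=np.array(Ro.from_quat([-0.591,0.391,0.267,0.652]).as_matrix());pg=np.array([511.1,-159.9,15.8])
a=np.radians(-10.9);Rb0=np.array([[np.cos(a),-np.sin(a),0],[np.sin(a),np.cos(a),0],[0,0,1]])
tab_t=Rg.T@(np.array([528.3,-164.3,102])-pg);tab_t[2]=0
pyaw=-5.9;b=np.radians(pyaw);Rp=np.array([[np.cos(b),-np.sin(b),0],[np.sin(b),np.cos(b),0],[0,0,1]])
slot=np.array([657.6,-111.4,237])
def tgt(dx,dy,dz):
    R=toolR(34.2,pyaw);return R,slot+Rp@[dx,dy,dz]-R@tab_t
def where(o):
    R=Ro.from_quat(o["tcp_rot"]).as_matrix();p=R@tab_t+o["ee_pos"];x=R[:,0]
    print("tab rel slot",(Rp.T@(p-slot)).round(1),"tilt",np.degrees(np.arccos(-x[2])).round(2),"yaw(jaw)",np.degrees(np.arctan2(-R[0,2],R[1,2])).round(2),"roll",np.degrees(R[2,2]).round(2),"F",np.round(o["wrist_force"],1),"gap",round(o["finger_gap"],1),"t",o["t"],"q",np.round(o["q"],2))
E
python3 - <<'E'
from plant import arm
from h import *
o=arm.get_obs();print(tab_t);where(o);plan(o,Ro.from_quat(o["tcp_rot"]).as_matrix(),np.array(o["ee_pos"])+[0,0,160],4);print(tgt(-40,0,15))
E
```

```text
[-61.27775436 -63.15475462   0.        ]
tab rel slot [-123.1  -64.4 -135. ] tilt 34.22 yaw(jaw) -11.22 roll -0.35 F [-1.1  0.2  1.1] gap 44.0 t 4.75 q [-0.61  0.15  2.26  0.92  0.28 -2.82]
n 4 dist 160.0 turn [0. 0. 0.]
[0.0, 0.0, 0.0, -3.31, -2.25, -0.02]
[0.0, 0.0, 0.0, -3.31, -2.25, -0.02]
[0.0, 0.0, 0.0, -3.31, -2.25, -0.02]
[0.0, 0.0, 0.0, -3.31, -2.25, -0.02]
(array([[ 0.55910592, -0.82269938,  0.10279254],
       [-0.05777798,  0.08501771,  0.99470282],
       [-0.82708057, -0.56208338,  0.        ]]), array([ 600.11526521, -105.45953053,  165.82012193]))
```

Call:
step_arm([
  [0, 0, 0, -1.0, -0.7, 0, 3.5],
  [0, 0, 0, -2.5, -1.7, 0, 3.5],
  [0, 0, 0, -3.3, -2.2, 0, 3.5],
  [0, 0, 0, -3.3, -2.2, 0, 3.5],
  [0, 0, 0, -3.3, -2.2, 0, 3.5],
  [0, 0, 0, 0, 0, 0, 3.5],
  [0, 0, 0, 0, 0, 0, 3.5],
])

```text
t: 5.62
ee_pos: [508.9, -157.5, 174.7]
tcp_rot: [-0.59, 0.392, 0.269, 0.652]
wrist_force: [-0.1, -0.2, -3.3]
finger_gap: 43.8
```

```bash
python3 - <<'E'
from plant import arm
from h import *
o=arm.get_obs();where(o);R,p=tgt(-40,0,16);plan(o,R,p,6)
E
```

```text
tab rel slot [-125.2  -62.4   23.8] tilt 33.99 yaw(jaw) -11.16 roll -0.24 F [-0.1 -0.2 -3.3] gap 43.8 t 5.625 q [-0.61 -0.22  2.16  0.36  0.68 -2.21]
n 6 dist 105.3 turn [-4.2 -3.2 -0.2]
[-0.7, -0.5, -0.0, 0.85, -1.03, 1.15]
[-0.7, -0.5, -0.0, 0.86, -1.04, 1.13]
[-0.7, -0.5, -0.0, 0.87, -1.05, 1.1]
[-0.7, -0.5, -0.0, 0.88, -1.07, 1.08]
[-0.7, -0.5, -0.0, 0.89, -1.08, 1.06]
[-0.7, -0.5, -0.0, 0.9, -1.09, 1.04]
```

Call:
step_arm([
  [-0.7, -0.5, 0, 0.9, -1.0, 1.2, 3.5],
  [-0.7, -0.5, 0, 0.9, -1.0, 1.1, 3.5],
  [-0.7, -0.5, 0, 0.9, -1.1, 1.1, 3.5],
  [-0.7, -0.5, 0, 0.9, -1.1, 1.1, 3.5],
  [-0.7, -0.5, 0, 0.9, -1.1, 1.1, 3.5],
  [-0.7, -0.5, 0, 0.9, -1.1, 1.0, 3.5],
  [0, 0, 0, 0, 0, 0, 3.5],
  [0, 0, 0, 0, 0, 0, 3.5],
])

```text
t: 6.62
ee_pos: [602.8, -106.4, 168.0]
tcp_rot: [-0.608, 0.364, 0.297, 0.64]
wrist_force: [-0.3, -0.7, -2.0]
finger_gap: 43.7
```

```bash
python3 - <<'E'
from plant import arm
from h import *
c=arm.read_camera("wrist");o=arm.get_obs();where(o);R,p=tgt(-40,0,15);plan(o,R,p)
pickle.dump((c,o),open("w3.pkl","wb"));cv2.imwrite("pics/w3.png",cv2.resize(c["frame"][:,:,::-1],(800,600)))
e=arm.read_camera("scene");pickle.dump(e,open("s3.pkl","wb"))
cv2.imwrite("pics/s3.png",cv2.resize(e["frame"][130:330,120:320,::-1],(600,600),interpolation=cv2.INTER_CUBIC))
E
```

```text
tab rel slot [-37.3  -0.6  17.3] tilt 34.17 yaw(jaw) -6.05 roll -0.21 F [-0.1 -0.2 -1.9] gap 43.6 t 6.675 q [-0.41 -0.02  2.    0.3   0.6  -2.07]
n 1 dist 3.6 turn [-0.  -0.3 -0. ]
[-0.0, -0.3, -0.0, 0.04, 0.35, 0.08]
```

View pics/w3.png

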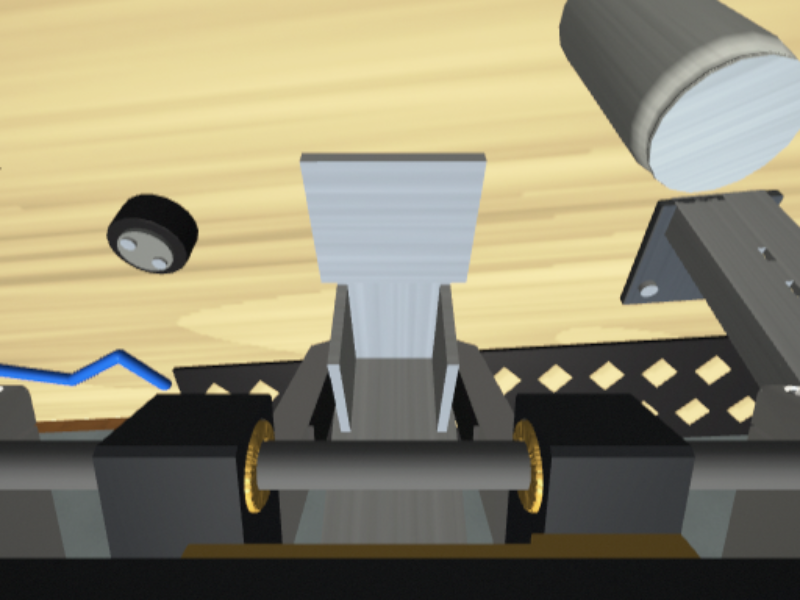

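The bracket is held centred, with its front plate at (395,215) and walls at (340,360) and (448,360). I'll check its level and lateral position in hand from depth.

```bash
python3 - <<'E'
from h import *
c,o=pickle.load(open("w3.pkl","rb"));W=cloud(c);s=.64
w=W[int(168*s):int(275*s),int(325*s):int(465*s)].reshape(-1,3)
B=(w-slot)@Rp  # post frame
k,_,_,_=np.linalg.lstsq(np.c_[B[:,:2],np.ones(len(B))],B[:,2],rcond=None)
print("pad plane z slopes x,y",k.round(3),"pitch deg",np.degrees(k[0]).round(2),"roll",np.degrees(k[1]).round(2),"med",np.median(B,0).round(1))
p=(W-slot)@Rp;r=p[int(140*s):int(290*s),int(280*s):int(505*s)].reshape(-1,3);zr=k[0]*r[:,0]+k[1]*r[:,1]+k[2]
f=r[abs(r[:,2]-zr)<3];print("plate x",f[:,0].min(),f[:,0].max(),"y",f[:,1].min(),f[:,1].max(),cv2.minAreaRect(f[:,:2].astype(np.float32)))
R=Ro.from_quat(o["tcp_rot"]).as_matrix();tab=Rp.T@(R@tab_t+o["ee_pos"]-slot);print("tab from arm",tab.round(1))
E
```

```text
** On entry to DLASCL parameter number  4 had an illegal value
 ** On entry to DLASCL parameter number  4 had an illegal valueTraceback (most recent call last):
  File "<stdin>", line 5, in <module>
    x, resids, rank, s = _umath_linalg.lstsq(a, b, rcond,
                         ~~~~~~~~~~~~~~~~~~~^^^^^^^^^^^^^
                                             signature=signature)
                                             ^^^^^^^^^^^^^^^^^^^^
    raise LinAlgError("SVD did not converge in Linear Least Squares")
numpy.linalg.LinAlgError: SVD did not converge in Linear Least Squares
```

```bash
python3 - <<'E'
from h import *
c,o=pickle.load(open("w3.pkl","rb"));W=cloud(c);s=.64
w=W[int(168*s):int(275*s),int(325*s):int(465*s)].reshape(-1,3);w=w[~np.isnan(w[:,0])]
B=(w-slot)@Rp;B=B[abs(B[:,2]-np.median(B[:,2]))<8]
k,_,_,_=np.linalg.lstsq(np.c_[B[:,:2],np.ones(len(B))],B[:,2],rcond=None)
print(len(w),"slopes",k.round(3),"pitch deg",np.degrees(k[0]).round(2),"roll",np.degrees(k[1]).round(2),"med",np.median(B,0).round(1))
p=(W-slot)@Rp;r=p[int(140*s):int(290*s),int(280*s):int(505*s)].reshape(-1,3);r=r[~np.isnan(r[:,0])];zr=k[0]*r[:,0]+k[1]*r[:,1]+k[2]
f=r[abs(r[:,2]-zr)<3];print("plate x",f[:,0].min(),f[:,0].max(),"y",f[:,1].min(),f[:,1].max(),cv2.minAreaRect(f[:,:2].astype(np.float32)))
R=Ro.from_quat(o["tcp_rot"]).as_matrix();tab=Rp.T@(R@tab_t+o["ee_pos"]-slot);print("tab from arm",tab.round(1))
E
```

```text
6114 slopes [-2.0000e-03  1.0000e-03 -8.0153e+01] pitch deg -0.12 roll 0.04 med [-120.9   -0.3  -79.9]
plate x -144.43200361268495 -86.49577600835869 y -29.018323151527902 27.40159103365454 ((-115.49017333984375, -0.7462329864501953), (57.888885498046875, 56.3580207824707), 0.342181921005249)
tab from arm [-37.3  -0.6  17.3]
```

Arm and camera agree: rear face 37.4 mm out, y -0.7, height +17, level. Advancing.

Call:
step_arm([
  [0, 0, 0, 0.2, 0.13, 0.07, 3.5],
  [0, 0, 0, 0.56, -0.83, 0, 3.5],
  [0, 0, 0, 0.28, -0.41, 0, 3.5],
  [0, 0, 0, 0, 0, 0, 3.5],
  [0, 0, 0, 0, 0, 0, 3.5],
])

```text
t: 7.35
ee_pos: [618.0, -107.3, 165.7]
tcp_rot: [-0.608, 0.364, 0.297, 0.64]
wrist_force: [-0.3, 1.0, -2.6]
finger_gap: 43.9
```

```bash
python3 - <<'E'
from plant import arm
from h import *
o=arm.get_obs();where(o)
E
```

```text
tab rel slot [-22.    0.2  14.9] tilt 34.18 yaw(jaw) -6.03 roll -0.21 F [-0.3  1.  -2.6] gap 43.9 t 7.35 q [-0.4   0.02  1.97  0.29  0.59 -2.06]
```

Call:
step_arm([
  [0, 0, 0, 0.28, -0.41, 0, 3.5],
  [0, 0, 0, 0.28, -0.41, 0, 3.5],
  [0, 0, 0, 0.28, -0.41, 0, 3.5],
  [0, 0, 0, 0.17, -0.25, 0, 3.5],
  [0, 0, 0, 0, 0, 0, 3.5],
  [0, 0, 0, 0, 0, 0, 3.5],
])

```text
t: 8.1
ee_pos: [635.7, -109.3, 165.7]
tcp_rot: [-0.608, 0.364, 0.297, 0.64]
wrist_force: [0.5, 0.7, -2.5]
finger_gap: 43.9
```

```bash
python3 - <<'E'
from plant import arm
from h import *
o=arm.get_obs();where(o)
E
```

```text
tab rel slot [-4.2  0.2 14.9] tilt 34.18 yaw(jaw) -6.04 roll -0.21 F [ 0.5  0.7 -2.5] gap 43.9 t 8.1 q [-0.39  0.06  1.93  0.28  0.59 -2.04]
```

No contact so far, so the tabs are inside the slots. Pushing on to the plate.

Call:
step_arm([
  [0, 0, 0, 0.11, -0.17, 0, 3.5],
  [0, 0, 0, 0.11, -0.17, 0, 3.5],
  [0, 0, 0, 0.06, -0.08, 0, 3.5],
  [0, 0, 0, 0, 0, 0, 3.5],
])

```text
t: 8.6
ee_pos: [639.3, -109.4, 164.8]
tcp_rot: [-0.607, 0.365, 0.298, 0.64]
wrist_force: [-8.5, 0.5, 0.5]
finger_gap: 43.7
```

```bash
python3 - <<'E'
from plant import arm
from h import *
o=arm.get_obs();where(o)
E
```

```text
tab rel slot [-0.3  0.3 13.9] tilt 33.99 yaw(jaw) -6.02 roll -0.18 F [-8.5  0.5  0.5] gap 43.7 t 8.6 q [-0.38  0.07  1.92  0.27  0.6  -2.03]
```

Call:
step_arm([
  [0, 0, 0, 0.22, 0.22, 0, 3.5],
  [0, 0, 0, 0.25, 0.17, 0, 3.5],
  [0, 0, 0, 0.25, 0.17, 0, 3.5],
  [0, 0, 0, 0.25, 0.17, 0, 3.5],
  [0, 0, 0, 0, 0, 0, 3.5],
])

```text
t: 9.22
ee_pos: [639.3, -109.5, 152.7]
tcp_rot: [-0.607, 0.365, 0.298, 0.64]
wrist_force: [-2.3, 0.5, -3.1]
finger_gap: 44.0
```

```bash
python3 - <<'E'
from plant import arm
from h import *
o=arm.get_obs();where(o)
E
```

```text
tab rel slot [-0.4  0.3  1.8] tilt 34.05 yaw(jaw) -6.03 roll -0.18 F [-2.3  0.5 -3.1] gap 44.0 t 9.225 q [-0.38  0.09  1.93  0.29  0.57 -2.05]
```

Call:
step_arm([
  [0, 0, 0, 0.16, 0.11, 0, 3.5],
  [0, 0, 0, 0.12, 0.08, 0, 3.5],
  [0, 0, 0, 0.08, 0.06, 0, 3.5],
  [0, 0, 0, 0, 0, 0, 3.5],
])

```text
t: 9.72
ee_pos: [639.4, -109.5, 150.7]
tcp_rot: [-0.608, 0.364, 0.298, 0.64]
wrist_force: [-18.6, 2.3, 12.3]
finger_gap: 43.6
```

```bash
python3 - <<'E'
from plant import arm
from h import *
o=arm.get_obs();where(o)
E
```

```text
tab rel slot [-0.4  0.3 -0.1] tilt 34.15 yaw(jaw) -5.98 roll -0.21 F [-18.6   2.3  12.3] gap 43.6 t 9.725 q [-0.38  0.09  1.93  0.29  0.56 -2.05]
```

Call:
step_arm([
  [0, 0, 0, -0.2, -0.05, 0, 3.5],
  [0, 0, 0, 0, 0, 0, 5.5],
  [0, 0, 0, 0, 0, 0, 7],
  [0, 0, 0, 0, 0, 0, 8],
  [0, 0, 0, 0, 0, 0, 8],
  [0, 0, 0, -1, 0, 0, 8],
  [0, 0, 0, -4, 0, 0, 8],
  [0, 0, 0, -5, 0, 0, 8],
  [0, 0, 0, -5, 0, 0, 8],
  [0, 0, 0, 0, 0, 0, 8],
  [0, 0, 0, 0, 0, 0, 8],
])

```text
t: 11.1
ee_pos: [555.4, -100.4, 275.3]
tcp_rot: [-0.608, 0.364, 0.297, 0.64]
wrist_force: [0.4, -0.5, -0.9]
finger_gap: 80.0
```

```bash
python3 - <<'E'
from plant import arm
from h import *
c=arm.read_camera("wrist");o=arm.get_obs();where(o);print(o["ee_pos"])
pickle.dump((c,o),open("w4.pkl","wb"));cv2.imwrite("pics/w4.png",cv2.resize(c["frame"][:,:,::-1],(800,600)))
W=cloud(c);p=((W-slot)@Rp).reshape(-1,3);p=p[~np.isnan(p[:,0])]
f=p[(abs(p[:,2]+97)<6)&(p[:,0]<-55)&(p[:,0]>-130)&(abs(p[:,1])<40)]
k=np.linalg.lstsq(np.c_[f[:,:2],np.ones(len(f))],f[:,2],rcond=None)[0]
print(len(f),"slopes",k.round(3),"med z",np.median(f[:,2]),cv2.minAreaRect(f[:,:2].astype(np.float32)))
E
```

```text
tab rel slot [-85.1   0.9 123.2] tilt 34.08 yaw(jaw) -6.04 roll -0.18 F [-0.3  0.4  0.3] gap 79.9 t 11.15 q [-0.45 -0.26  1.98  0.24  0.87 -2.02]
[ 555.14902771 -100.15259488  274.02889325]
2324 slopes [ 2.0000e-02  1.0000e-03 -9.6607e+01] med z -98.20678437988852 ((-81.67023468017578, -0.03690528869628906), (53.21766662597656, 56.14145278930664), 0.0692862719297409)
```

View pics/w4.png

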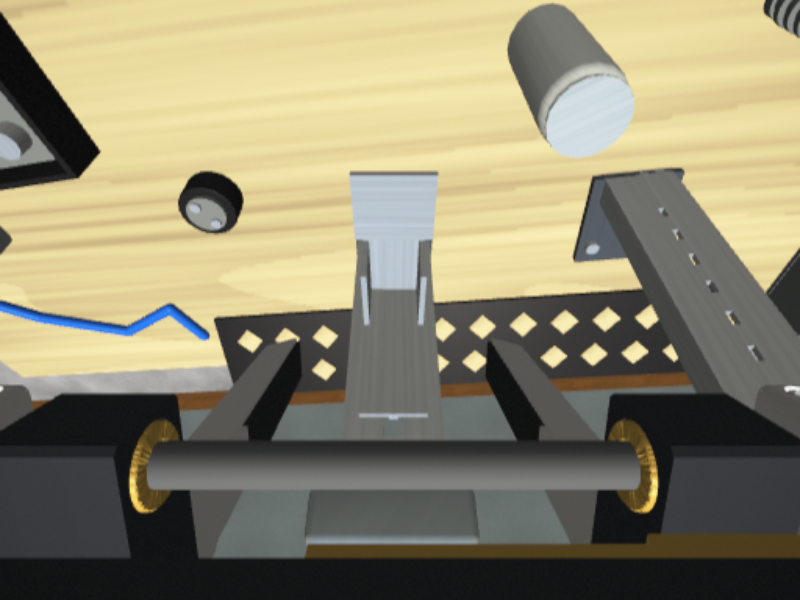

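The bracket hangs by itself with its plate centre at (-81.7, 0.0, -98) in the slot frame. That is home to about 1 mm, drooping about 1.1°, and the picture shows it flush on the upright around (395,330). Next, the insulator, keeping the same tool orientation.

```bash
python3 - <<'E'
from plant import arm
from h import *
o=arm.get_obs();R=toolR(34.2,-6);G=np.array([519.5,189.5,75]);plan(o,R,G-100*R[:,0],8)
E
```

```text
n 8 dist 330.5 turn [ 0.1 -0.2 -0.1]
[0.0, -0.0, -0.0, 0.34, 2.07, 3.56]
[0.0, -0.0, -0.0, 0.34, 2.07, 3.56]
[0.0, -0.0, -0.0, 0.34, 2.07, 3.56]
[0.0, -0.0, -0.0, 0.34, 2.07, 3.56]
[0.0, -0.0, -0.0, 0.34, 2.08, 3.56]
[0.0, -0.0, -0.0, 0.34, 2.08, 3.56]
[0.0, -0.0, -0.0, 0.34, 2.08, 3.56]
[0.0, -0.0, -0.0, 0.35, 2.08, 3.55]
```

Call:
step_arm([
  [0, 0, 0, 0.3, 2.1, 3.6, 6.2],
  [0, 0, 0, 0.3, 2.1, 3.6, 6.2],
  [0, 0, 0, 0.3, 2.1, 3.6, 6.2],
  [0, 0, 0, 0.3, 2.1, 3.6, 6.2],
  [0, 0, 0, 0.3, 2.1, 3.6, 6.2],
  [0, 0, 0, 0.4, 2.1, 3.6, 6.2],
  [0, 0, 0, 0.4, 2.1, 3.6, 6.2],
  [0, 0, 0, 0.4, 2.1, 3.5, 6.2],
  [0, 0, 0, 0, 0, 0, 6.2],
  [0, 0, 0, 0, 0, 0, 6.2],
])

```text
t: 12.4
ee_pos: [462.3, 197.3, 156.2]
tcp_rot: [-0.608, 0.365, 0.298, 0.639]
wrist_force: [0.2, -0.2, 1.2]
finger_gap: 61.8
```

```bash
python3 - <<'E'
from plant import arm
from h import *
c=arm.read_camera("wrist");o=arm.get_obs();print(o["t"],o["ee_pos"],np.round(o["q"],2),o["finger_gap"])
pickle.dump((c,o),open("w5.pkl","wb"));cv2.imwrite("pics/w5.png",cv2.resize(c["frame"][:,:,::-1],(800,600)))
W=cloud(c).reshape(-1,3);W=W[~np.isnan(W[:,0])]
near=W[(np.hypot(W[:,0]-519,W[:,1]-189)<30)]
t=near[(near[:,2]>85)&(near[:,2]<91)];print(len(t),t.min(0),t.max(0),cv2.minEnclosingCircle(t[:,:2].astype(np.float32)))
s=near[(near[:,2]>65)&(near[:,2]<84)]
A=np.c_[2*s[:,:2],np.ones(len(s))];x=np.linalg.lstsq(A,(s[:,:2]**2).sum(1),rcond=None)[0];print("cyl fit",x[:2],np.sqrt(x[2]+x[0]**2+x[1]**2),len(s))
E
```

```text
12.45 [462.85367198 196.87858834 156.93566324] [ 0.43 -0.17  2.17 -0.48  0.68 -0.74] 61.97323657410619
808 [501.02373813 171.54774561  85.01106296] [540.49066049 209.27178321  89.09398063] ((520.5228881835938, 190.4908447265625), 20.059471130371094)
cyl fit [520.32616122 190.41704957] 18.751929720786237 511
```

View pics/w5.png

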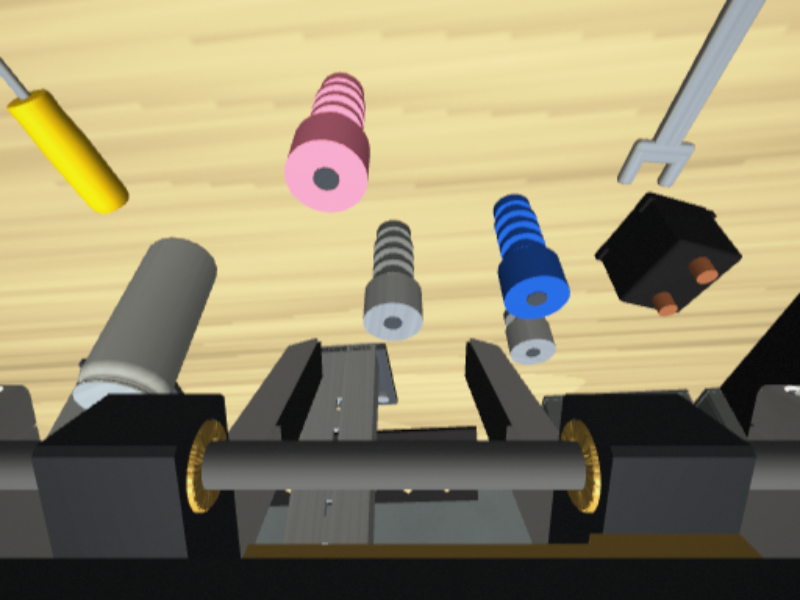

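The grey insulator sits between the fingers at (393,290), with blue at (535,260) clear. Its axis is at (520.4,190.4).

```bash
python3 - <<'E'
from plant import arm
from h import *
o=arm.get_obs();R=toolR(34.2,-6);G=np.array([520.4,190.4,75]);plan(o,R,G+18.8*R[:,0],4)
E
```

```text
n 4 dist 119.1 turn [ 0.1 -0.3 -0.1]
[0.0, -0.1, -0.0, 2.98, -0.05, 0.0]
[0.0, -0.1, -0.0, 2.98, -0.05, -0.0]
[0.0, -0.1, -0.0, 2.98, -0.05, -0.0]
[0.0, -0.1, -0.0, 2.98, -0.05, -0.01]
```

Call:
step_arm([
  [0, 0, 0, 4.0, 0, 0, 6.2],
  [0, 0, 0, 4.0, -0.1, 0, 6.2],
  [0, 0, 0, 2.5, 0, 0, 6.2],
  [0, 0, 0, 1.4, -0.1, 0, 6.2],
  [0, 0, 0, 0, 0, 0, 6.2],
  [0, 0, 0, 0, 0, 0, 6.2],
])

```text
t: 13.2
ee_pos: [531.5, 189.2, 61.0]
tcp_rot: [-0.608, 0.364, 0.296, 0.641]
wrist_force: [0.6, -0.6, -0.0]
finger_gap: 61.7
```

```bash
python3 - <<'E'
from plant import arm
from h import *
o=arm.get_obs();print(np.round(o["q"],2),o["ee_pos"]);R=toolR(34.2,-6);G=np.array([520.4,190.4,75]);plan(o,R,G+18.8*R[:,0])
E
```

```text
[ 0.34  0.14  2.12 -0.66  0.41 -0.58] [531.49544575 189.19963466  61.02578595]
n 1 dist 1.7 turn [-0.  -0.2  0.1]
[-0.0, -0.2, 0.1, 0.1, 0.14, 0.0]
```

Call:
step_arm([
  [0, 0, 0, 0.1, 0.1, 0, 6.2],
  [0, 0, 0, 0, 0, 0, 4.5],
  [0, 0, 0, 0, 0, 0, 3],
  [0, 0, 0, 0, 0, 0, 3],
  [0, 0, 0, 0, 0, 0, 3],
  [0, 0, 0, 0, 0, 0, 3],
])

```text
t: 13.95
ee_pos: [530.8, 190.2, 59.1]
tcp_rot: [-0.608, 0.364, 0.297, 0.64]
wrist_force: [-0.6, -0.1, 0.7]
finger_gap: 37.8
```

Call:
step_arm([
  [0, 0, 0, -0.8, -0.55, 0, 3],
  [0, 0, 0, -2, -1.4, 0, 3],
  [0, 0, 0, -3.3, -2.25, 0, 3],
  [0, 0, 0, -3.3, -2.25, 0, 3],
  [0, 0, 0, -3.3, -2.25, 0, 3],
  [0, 0, 0, 0, 0, 0, 3],
  [0, 0, 0, 0, 0, 0, 3],
])

```text
t: 14.82
ee_pos: [530.0, 190.1, 211.0]
tcp_rot: [-0.607, 0.365, 0.298, 0.64]
wrist_force: [0.1, 0.6, -2.2]
finger_gap: 37.5
```

```bash
python3 - <<'E'
from plant import arm
from h import *
c=arm.read_camera("wrist");o=arm.get_obs();print(o["t"],o["ee_pos"],np.round(o["q"],2),o["finger_gap"],o["wrist_force"])
pickle.dump((c,o),open("w6.pkl","wb"));cv2.imwrite("pics/w6.png",cv2.resize(c["frame"][100:330,130:390,::-1],(650,575)))
W=cloud(c).reshape(-1,3);W=W[~np.isnan(W[:,0])]
R=Ro.from_quat(o["tcp_rot"]).as_matrix();print("R",R.round(3))
p=np.array(o["ee_pos"])
near=W[(abs(W[:,0]-p[0]+11)<40)&(abs(W[:,1]-p[1])<24)&(W[:,2]>p[2]-75)&(W[:,2]<p[2]+35)]
d=near-p
for lo in range(-60,30,8):
    q=d[(d[:,2]>=lo)&(d[:,2]<lo+8)]
    if len(q)>20: print(lo,len(q),q.min(0).round(1),q.max(0).round(1))
E
```

```text
14.875 [529.53138484 189.88674045 209.98310641] [ 0.34 -0.13  2.   -0.37  0.75 -0.92] 37.91393800313101 [-0.10462202 -0.02132109 -2.05721076]
R [[ 0.555 -0.825  0.106]
 [-0.064  0.085  0.994]
 [-0.83  -0.558 -0.006]]
-60 171 [-23.5 -11.3 -59.2] [-12.1  13.3 -52. ]
-52 223 [-23.5 -11.5 -51.9] [-10.   13.2 -46.5]
-44 428 [-25.1 -13.4 -42.7] [ -6.5  15.  -36. ]
-36 103 [-24.3 -13.3 -35.9] [-10.3  15.2 -28. ]
-28 416 [-24.8 -13.4 -28. ] [ -6.2  15.2 -21.9]
-20 512 [-24.8 -13.3 -18.7] [ -6.7  15.4 -12. ]
-12 168 [-24.6 -19.2 -12. ] [-5.3 22.5 -4. ]
-4 278 [-28.1 -23.9  -4. ] [-4.7 23.9  4. ]
4 729 [-29.4 -24.    4. ] [-10.3  23.9  12. ]
12 851 [-29.6 -23.9  12. ] [-9.6 24.  20. ]
20 981 [-32. -24.  20.] [-10.3  24.   28. ]
28 2085 [-37. -24.  28.] [ 9.4 23.9 35. ]
```

View pics/w6.png

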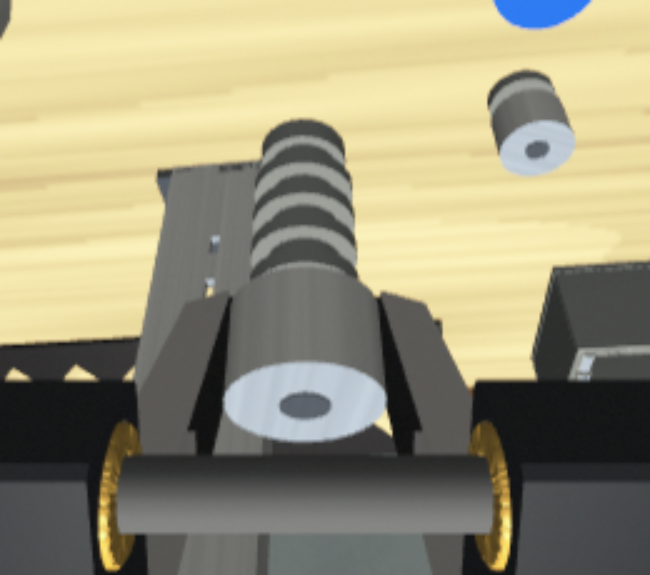

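The insulator is held upright: the stem edge is vertical and the axis is 10.4 mm behind the TCP. Next I'll carry it to a point in front of the pad.

```bash
python3 - <<'E'
from plant import arm
from h import *
o=arm.get_obs();R=toolR(34.2,-6);P=slot+Rp@np.array([-81.5,0,-98]);print(P)
T=P+[10.4,-0.5,59.1];print(T)
plan(o,R,T+[-50,0,45],10)
E
```

```text
[ 576.5317204  -103.02240825  139.        ]
[ 586.9317204  -103.52240825  198.1       ]
n 10 dist 295.4 turn [ 0.1 -0.3 -0.3]
[0.0, -0.0, -0.0, -0.05, -0.49, -2.91]
[0.0, -0.0, -0.0, -0.05, -0.49, -2.91]
[0.0, -0.0, -0.0, -0.05, -0.5, -2.91]
[0.0, -0.0, -0.0, -0.05, -0.5, -2.91]
[0.0, -0.0, -0.0, -0.05, -0.5, -2.91]
[0.0, -0.0, -0.0, -0.05, -0.5, -2.91]
[0.0, -0.0, -0.0, -0.05, -0.5, -2.91]
[0.0, -0.0, -0.0, -0.06, -0.5, -2.91]
[0.0, -0.0, -0.0, -0.06, -0.5, -2.91]
[0.0, -0.0, -0.0, -0.06, -0.5, -2.91]
```

Call:
step_arm([
  [0, 0, 0, -0.3, -0.8, -1.2, 3],
  [0, 0, 0, -0.3, -0.8, -2.2, 3],
  [0, 0, 0, 0, -0.5, -3.0, 3],
  [0, 0, 0, 0, -0.5, -3.2, 3],
  [0, 0, 0, 0, -0.5, -3.2, 3],
  [0, 0, 0, 0, -0.5, -3.2, 3],
  [0, 0, 0, 0, -0.5, -3.2, 3],
  [0, 0, 0, 0, -0.5, -3.2, 3],
  [0, 0, 0, 0, -0.4, -3.0, 3],
  [0, 0, 0, 0, 0, -2.2, 3],
  [0, 0, 0, 0, 0, -1.4, 3],
  [0, 0, 0, 0, 0, 0, 3],
])

```text
t: 16.38
ee_pos: [537.2, -102.3, 244.0]
tcp_rot: [-0.606, 0.366, 0.298, 0.64]
wrist_force: [0.0, 0.7, -1.6]
finger_gap: 37.6
```

```bash
python3 - <<'E'
from plant import arm
from h import *
c=arm.read_camera("wrist");o=arm.get_obs();print(o["t"],o["ee_pos"],np.round(o["q"],2),o["finger_gap"],o["wrist_force"])
pickle.dump((c,o),open("w7.pkl","wb"))
W=cloud(c).reshape(-1,3);W=W[~np.isnan(W[:,0])]
p=np.array(o["ee_pos"]);d=W-p;d=d[(abs(d[:,0]+11)<24)&(abs(d[:,1])<20)]
for lo in range(-62,0,8):
    q=d[(d[:,2]>=lo)&(d[:,2]<lo+8)]
    if len(q)>20: print(lo,len(q),q.min(0).round(1),q.max(0).round(1))
R=toolR(34.2,-6);P=slot+Rp@np.array([-81.5,0,-98]);T=P+[10.4,-0.5,59.1]
plan(o,R,T+[0,0,20],3)
E
```

```text
16.425 [ 537.35547572 -101.62135669  244.38001353] [-0.47 -0.28  2.05  0.27  0.83 -2.07] 37.56677619208661 [-0.32568235 -0.18754847 -2.55966944]
-62 151 [-24.1 -11.8 -60.1] [-12.1  12.6 -54.1]
-54 245 [-24. -12. -54.] [ -9.7  12.5 -48.3]
-46 385 [-26.  -14.1 -43.8] [ -7.3  14.3 -38. ]
-38 122 [-25.5 -14.1 -38. ] [-11.2  14.4 -30. ]
-30 443 [-26.  -14.2 -29.9] [ -7.4  14.4 -23.4]
-22 478 [-25.5 -14.3 -20. ] [ -7.5  14.6 -14. ]
-14 170 [-25.3 -13.1 -14. ] [-9.6 14.7 -6. ]
-6 237 [-27.9 -19.9  -6. ] [-4.3 20.   2. ]
n 3 dist 56.1 turn [-0.  -0.2 -0.2]
[-0.0, -0.1, -0.1, 1.65, -0.88, 0.11]
[-0.0, -0.1, -0.1, 1.65, -0.88, 0.11]
[-0.0, -0.1, -0.1, 1.65, -0.87, 0.11]
```

Call:
step_arm([
  [0, 0, 0, 1.0, -0.5, 0, 3],
  [0, 0, 0, 1.7, -0.9, 0.1, 3],
  [0, 0, 0, 1.4, -0.8, 0.1, 3],
  [0, 0, 0, 0.8, -0.5, 0.1, 3],
  [0, 0, 0, 0, 0, 0, 3],
  [0, 0, 0, 0, 0, 0, 3],
])

```text
t: 17.18
ee_pos: [588.4, -103.8, 221.6]
tcp_rot: [-0.608, 0.364, 0.297, 0.64]
wrist_force: [0.8, -0.2, -2.1]
finger_gap: 37.3
```

```bash
python3 - <<'E'
from plant import arm
from h import *
c=arm.read_camera("wrist");o=arm.get_obs();print(o["t"],o["ee_pos"],np.round(o["q"],2),o["finger_gap"],o["wrist_force"])
pickle.dump((c,o),open("w8.pkl","wb"))
W=cloud(c).reshape(-1,3);W=W[~np.isnan(W[:,0])]
p=np.array(o["ee_pos"]);d=W-p;d=d[(abs(d[:,0]+11)<24)&(abs(d[:,1])<20)]
for lo in range(-62,0,8):
    q=d[(d[:,2]>=lo)&(d[:,2]<lo+8)]
    if len(q)>20: print(lo,len(q),q.min(0).round(1),q.max(0).round(1))
B=(W-slot)@Rp;f=B[(abs(B[:,2]+98)<4)&(B[:,0]<-55)&(B[:,0]>-125)&(abs(B[:,1])<40)];print("plate",f.min(0).round(1),f.max(0).round(1),np.median(f[:,2]))
R=toolR(34.2,-6);P=slot+Rp@np.array([-81.5,0,-98]);T=P+[11.2,-0.3,59.8]
print(T);plan(o,R,T,3)
E
```

```text
17.225 [ 588.33991548 -103.93555157  221.78928282] [-0.42 -0.13  1.98  0.26  0.73 -2.03] 37.72171381576645 [ 0.44277507 -0.26478063 -1.58234154]
-62 149 [-24.  -19.9 -60.9] [ 12.6  13.3 -54.1]
-54 244 [-23.7 -11.3 -54. ] [ -9.7  13.1 -48. ]
-46 373 [-25.2 -13.6 -43.9] [ -7.  15. -38.]
-38 129 [-24.8 -13.4 -38. ] [ -9.   15.2 -30. ]
-30 442 [-25.7 -13.5 -30. ] [ -7.1  15.1 -23.4]
-22 469 [-25.6 -13.5 -19.9] [ -6.2  15.3 -14. ]
-14 172 [-25.5 -13.  -14. ] [-9.6 15.5 -6. ]
-6 247 [-27.6 -19.8  -6. ] [-8.4 14.9  2. ]
plate [-108.   -28.2 -102. ] [-55.   28.  -96.3] -98.19820525391354
[ 587.7317204  -103.32240825  198.8       ]
n 3 dist 23.0 turn [ 0.1 -0.2  0. ]
[0.0, -0.1, 0.0, 0.62, 0.45, 0.02]
[0.0, -0.1, 0.0, 0.62, 0.45, 0.02]
[0.0, -0.1, 0.0, 0.62, 0.45, 0.02]
```

Call:
step_arm([
  [0, 0, 0, 0.6, 0.45, 0, 3],
  [0, 0, 0, 0.6, 0.45, 0, 3],
  [0, 0, 0, 0.33, 0.25, 0, 3],
  [0, 0, 0, 0, 0, 0, 3],
  [0, 0, 0, 0, 0, 0, 3],
])

```text
t: 17.85
ee_pos: [587.7, -104.2, 202.7]
tcp_rot: [-0.608, 0.364, 0.297, 0.64]
wrist_force: [-0.7, 0.1, -1.2]
finger_gap: 37.3
```

Call:
step_arm([
  [0, 0, 0, 0.12, 0.08, 0, 3],
  [0, 0, 0, 0.12, 0.08, 0, 3],
  [0, 0, 0, 0, 0, 0, 3],
])

```text
t: 18.23
ee_pos: [587.5, -104.0, 199.4]
tcp_rot: [-0.608, 0.364, 0.297, 0.64]
wrist_force: [0.2, 0.7, -1.9]
finger_gap: 37.4
```

Call:
step_arm([
  [0, 0, 0, 0.08, 0.06, 0, 3],
  [0, 0, 0, 0, 0, 0, 3],
  [0, 0, 0, 0, 0, 0, 3],
])

```text
t: 18.6
ee_pos: [587.5, -104.1, 198.6]
tcp_rot: [-0.608, 0.364, 0.297, 0.64]
wrist_force: [0.3, 0.1, -2.0]
finger_gap: 37.5
```

```bash
python3 - <<'E'
from plant import arm
o=arm.get_obs();print(o["ee_pos"],o["wrist_force"],o["ft_torque"])
E
```

```text
[ 587.54037641 -104.09436796  198.63299016] [ 0.30831241  0.05648213 -1.98165067] [0.06669042 0.45225331 0.04203303]
```

Still carrying the full weight, so lowering on in small steps.

Call:
step_arm([
  [0, 0, 0, 0.08, 0.06, 0, 3],
  [0, 0, 0, 0, 0, 0, 3],
  [0, 0, 0, 0, 0, 0, 3],
])

```text
t: 18.98
ee_pos: [587.5, -104.1, 197.6]
tcp_rot: [-0.608, 0.364, 0.297, 0.64]
wrist_force: [-0.3, 1.5, -3.0]
finger_gap: 37.1
```

Call:
step_arm([
  [0, 0, 0, 0.06, 0.04, 0, 3],
  [0, 0, 0, 0, 0, 0, 3],
  [0, 0, 0, 0, 0, 0, 3],
])

```text
t: 19.35
ee_pos: [587.8, -104.2, 197.4]
tcp_rot: [-0.608, 0.364, 0.297, 0.64]
wrist_force: [-0.3, 1.2, 0.8]
finger_gap: 37.4
```

Call:
step_arm([
  [0, 0, 0, 0, 0, 0, 4.0],
  [0, 0, 0, 0, 0, 0, 4.3],
  [0, 0, 0, 0, 0, 0, 5],
  [0, 0, 0, 0, 0, 0, 6.2],
  [0, 0, 0, 0, 0, 0, 6.2],
  [0, 0, 0, 0, 0, 0, 6.2],
])

```text
t: 20.1
ee_pos: [587.5, -104.1, 196.9]
tcp_rot: [-0.608, 0.364, 0.297, 0.64]
wrist_force: [-0.0, -0.2, 0.2]
finger_gap: 62.0
```

Call:
step_arm([
  [0, 0, 0, -0.5, 0, 0, 6.2],
  [0, 0, 0, -1.5, 0, 0, 6.2],
  [0, 0, 0, -3, 0, 0, 6.2],
  [0, 0, 0, -3, 0, 0, 6.2],
  [0, 0, 0, -3, 0, 0, 6.2],
  [0, 0, 0, -2, 0, 0, 6.2],
  [0, 0, 0, 0, 0, 0, 6.2],
  [0, 0, 0, 0, 0, 0, 6.2],
])

```text
t: 21.1
ee_pos: [514.6, -95.9, 304.1]
tcp_rot: [-0.608, 0.364, 0.297, 0.64]
wrist_force: [0.1, 0.6, 0.1]
finger_gap: 61.8
```

```bash
python3 - <<'E'
from plant import arm
from h import *
o=arm.get_obs();print(o["t"],o["ee_pos"],o["wrist_force"])
c=arm.read_camera("wrist");e=arm.read_camera("scene");t=arm.read_camera("top");pickle.dump((c,e,t),open("fin.pkl","wb"))
a=cv2.resize(c["frame"][:,:,::-1],(512,384));b=cv2.resize(e["frame"][150:330,150:285,::-1],(288,384),interpolation=cv2.INTER_CUBIC)
cv2.imwrite("pics/fin.png",np.hstack([a,b]))
B=(cloud(c)-slot)@Rp;B=B.reshape(-1,3);B=B[~np.isnan(B[:,0])]
near=B[np.hypot(B[:,0]+81.5,B[:,1])<32]
for lo,hi in((-94,-80),(-80,-60),(-60,-38),(-34,-13),(-12.5,-5)):
    q=near[(near[:,2]>lo)&(near[:,2]<hi)]
    if len(q)>15:
        x=np.linalg.lstsq(np.c_[2*q[:,:2],np.ones(len(q))],(q[:,:2]**2).sum(1),rcond=None)[0]
        print(lo,hi,len(q),q.min(0).round(1),q.max(0).round(1),"fit",x[:2].round(1))
f=B[(abs(B[:,2]+98)<5)&(B[:,0]<-57)&(B[:,0]>-125)&(abs(B[:,1])<40)];k=np.linalg.lstsq(np.c_[f[:,:2],np.ones(len(f))],f[:,2],rcond=None)[0];print("plate",f.min(0).round(1),f.max(0).round(1),k.round(3))
T0=cloud(pickle.load(open("v0.pkl","rb"))["top"]);T1=cloud(t)
def ctr(W,u0,u1,v0,v1,z):
    s=.64;w=W[int(v0*s):int(v1*s),int(u0*s):int(u1*s)].reshape(-1,3);w=w[w[:,2]>z];return np.median(w,0).round(1)
for n,bx in dict(squat=(240,270,232,262,35),can=(385,430,260,310,120),blue=(245,280,290,325,80),pink=(305,340,340,370,80),cont=(185,235,270,320,50),screw=(408,435,325,410,6),relay=(552,592,210,250,28),wrench=(195,238,318,415,3),bus=(565,632,398,422,8)).items(): print(n,ctr(T0,*bx),ctr(T1,*bx))
E
```

```text
21.1 [514.61805142 -95.9095372  304.11965392] [0.07197463 0.64727254 0.06441161]
-94 -80 131 [-95.6 -14.8 -94. ] [-55.6  18.5 -80. ] fit [-76.3  -0.1]
-80 -60 285 [-96.2 -14.8 -79.9] [-79.2  13.6 -64.6] fit [-82.3  -0.5]
-60 -38 246 [-96.9 -15.  -59.3] [-81.7  13.  -41.4] fit [-83.8  -0.7]
-34 -13 515 [-102.   -19.3  -33.9] [-83.6  18.3 -13. ] fit [-82.3  -0.6]
-12.5 -5 741 [-102.3  -18.8  -12.5] [-63.2  18.2  -9.2] fit [-83.   -0.4]
plate [-108.   -28.  -102.9] [-57.2  28.1 -93.1] [ 2.6000e-02 -0.0000e+00 -9.6953e+01]
squat [624.8 299.1  42.7] [624.1 299.2  43.9]
can [529.7  17.5 129.4] [523.1  11.1 131.5]
blue [505.4 277.1  87.6] [504.7 277.   87.8]
pink [412.8 170.   88.3] [413.3 172.   87.7]
cont [533.8 380.7  55.2] [534.5 380.5  55.1]
screw [418.2  -3.3  21.5] [4.067e+02 2.000e-01 2.420e+01]
relay [ 640.2 -293.6   32.7] [ 639.9 -291.7   32.7]
wrench [411.6 377.4   5.8] [419.5 378.    6. ]
bus [ 305.5 -298.    17.7] [ 305.1 -297.6   17.9]
```

View pics/fin.png

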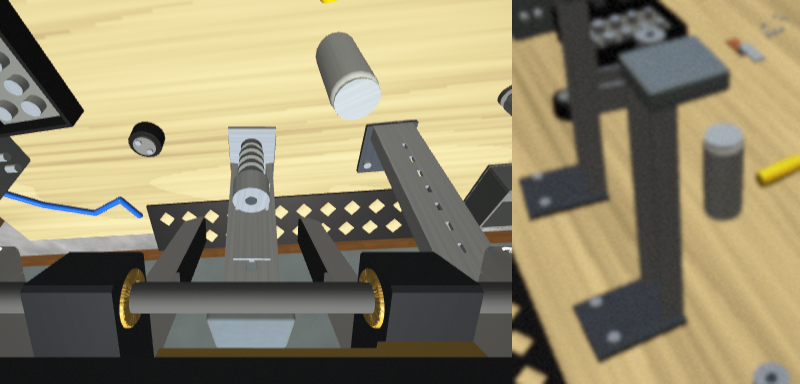

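The insulator stands upright on the plate at left-pane (251,170), centred to about 1 mm. The can and screwdriver medians changed, probably because the arm hides them, so I'll back off, wait and recheck.

Call:
step_arm([
  [0, 0, 0, -2, 1.5, -2, 6.2],
  [0, 0, 0, -2, 2, -4, 6.2],
  [0, 0, 0, -2, 2, -4, 6.2],
  [0, 0, 0, 0, 0, 0, 6.2],
  [0, 0, 0, 0, 0, 0, 6.2],
  [0, 0, 0, 0, 0, 0, 6.2],
  [0, 0, 0, 0, 0, 0, 6.2],
  [0, 0, 0, 0, 0, 0, 6.2],
])

```text
t: 22.25
ee_pos: [426.1, -185.9, 323.4]
tcp_rot: [-0.608, 0.363, 0.298, 0.64]
wrist_force: [0.4, 1.2, 0.3]
finger_gap: 62.0
```

```bash
python3 - <<'E'
from plant import arm
from h import *
c=arm.read_camera("wrist");t=arm.read_camera("top");e=arm.read_camera("scene");print(arm.get_obs()["t"])
def C(c): W=cloud(c).reshape(-1,3);return W[~np.isnan(W[:,0])]
for n,W in(("w1",C(pickle.load(open("w1.pkl","rb"))[0])),("w4",C(pickle.load(open("w4.pkl","rb"))[0])),("now",C(c)),("top0",C(pickle.load(open("v0.pkl","rb"))["top"])),("top",C(t))):
    q=W[(W[:,2]>126)&(W[:,2]<134)&(np.hypot(W[:,0]-529,W[:,1]-17)<40)]
    if len(q)>30: print(n,"can",len(q),cv2.minEnclosingCircle(q[:,:2].astype(np.float32)))
W=C(c);B=(W-slot)@Rp;q=B[(abs(B[:,2]+10)<4)&(np.hypot(B[:,0]+82,B[:,1])<30)];print("head",len(q),cv2.minEnclosingCircle(q[:,:2].astype(np.float32)),q[:,2].mean())
v0=pickle.load(open("v0.pkl","rb"))
for n,a in(("top",t),("scene",e)):
  for im in(v0[n],a):
    h=cv2.cvtColor(im["frame"],cv2.COLOR_RGB2HSV);m=cv2.inRange(h,(22,190,90),(34,255,255));k,l,s,ce=cv2.connectedComponentsWithStats(m);i=1+s[1:,4].argmax();print(n,"yellow",s[i],ce[i].round(1))
E
```

```text
22.4
w1 can 1170 ((531.1138916015625, 17.062938690185547), 25.212785720825195)
w4 can 2290 ((531.8804931640625, 17.141691207885742), 25.525583267211914)
now can 875 ((531.2750244140625, 17.05316925048828), 25.293617248535156)
top0 can 232 ((531.3133544921875, 17.425771713256836), 24.64325523376465)
top can 231 ((530.6370239257812, 17.665225982666016), 24.72105598449707)
head 299 ((-83.31903839111328, -0.39004844427108765), 19.587432861328125) -11.41395628131787
top yellow [271 213   1   4   4] [271.  214.5]
top yellow [273 228   1   5   5] [273. 230.]
scene yellow [265 224  21  12 124] [275.2 229.4]
scene yellow [265 224  21  12 124] [275.1 229.3]
```

The can and screwdriver haven't moved, and the insulator is standing still. Handing in.

```bash
python3 -c "
from plant import arm
print(arm.hand_in())"
```

```text
the job is handed in; nothing more can be done
None
```

The bracket hangs by its two hook tabs in the top two slots of the right-hand upright, the one with the wide slots. The tall grey insulator stands on the middle of its front plate. I handed in at about 22.4 s with the gripper well clear.

**Bracket:** pushed down, it stopped 0.1 mm from the expected home height, with the wrist force rising to about 22 N. After release it carried itself. The front plate droops about 1.1–1.5° and sits about 1 mm lower than nominal, which fits the play in the slots.

**Insulator:** about 1 s after the gripper backed off, it was still standing upright. It sits within about 2 mm of the plate's centre.

**Everything else:**
- **Can and screwdriver:** one overhead check suggested both had shifted, because the arm was hiding them. Clear views then put the can within about 1 mm of where it was and the screwdriver on the same pixels.
- **Wrench:** its overhead median also shifted, by 8 mm. I didn't recheck it, but the arm never worked near it.
- **Other bystanders:** all read within 2 mm of their starting positions.

**Deviation:** when I first gripped the bracket, joint 6 was at its range limit (-2.82), so the grip was about 5 mm higher than planned. It held without slipping.

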